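# Lock the carousel mixer's linchpin and reset its breaker

## Task

The carousel mixer stopped because its linchpin worked its way out of the shaft and the motor breaker tripped. Push the linchpin fully home through the drive shaft and swing its ring right over the end of the shaft and down flat onto the pin; only then reset the breaker by pushing its lever fully to off and then throwing it fully to on. Leave the bottles standing in their places on the turntable and do not shift the tube rack.

Things in the scene. Friction and masses are not known exactly. Their poses are not given: they have to be found in the camera images.
- mixer: Carousel mixer, fixed; origin under its centre, on the shaft's centre line; z up, x along the pin's hole. Turntable 264 mm across, top 85 mm above the bench, six bottle places 60 degrees apart on a 100 mm radius. The one at -x (behind the pin's head) is empty and has no clips; the others have wire clips up to 115 mm above the bench. Hub under the pin: 48 mm across, top 129.5 mm above the bench.
- shaft_end (a point): Centre of the flat top of the mixer's upright steel shaft (32 mm diameter), 155 mm above the bench. The shaft does not turn. The linchpin's hole runs level through it, its axis 18 mm below this point. z is up; x points along the hole from the pin's head side to the side where its tip comes out: the way to push. The machine may be turned any way round.
- linchpin (a joint): How far the pin is pushed in, in m: 0.000 is drawn out with only its tip still in the hole, 0.040 is fully home (head against the shaft). Sliding friction about 4 N; it stays where it is left and does not turn in the hole.
- pin_head (a point): Middle of the flat rear face of the linchpin's head, where it is pushed. Steel pin, 70 mm long: 12 mm round shank, lug head 22 mm long, 18 wide, 20 high. This point is 4 mm above the pin's axis (the face reaches from 6 mm below to 14 mm above the axis) and, when home, 38.5 mm from the shaft's centre line. x points along the pin to its tip, z up.
- pin_tip (a point): Tip of the linchpin, on its axis. When the pin is home it stands 32 mm beyond the shaft's centre line, so 16 mm out of the shaft on the far side.
- ring (a joint): Angle of the pin's ring, in rad: 0 is down flat, level round the shaft, resting on the pin's far end; 1.57 is straight up; more leans back away from the shaft (stop at 2.6). Hinge level, square to the pin, in the head 10.5 mm ahead of its rear face, 8.5 mm above the pin's axis. Stiff (0.6 N at the far end moves it), stays where left. If the pin is not home the ring strikes the shaft before it is down.
- ring_far (a point): Middle of the ring's wire at the side opposite its hinge, 54 mm from the hinge. Round ring of 5 mm steel wire, 59 mm over all, 49 mm inside. With the pin home and the ring down this point lies 26 mm beyond the shaft's centre line, 8.5 mm above the pin's axis. Fingers rub on the wire: a level or steep push may bind, one that follows its arc does not.
- breaker (a joint): Angle of the breaker's lever, in rad: -0.6 is fully off, about 0 (upright) is tripped, +0.6 is fully on. It stays where it is left; about 2.5 N at its end moves it.
- breaker_pivot (a point): Pivot of the breaker's lever, 94 mm above the bench, on a fixed grey supply pedestal (150 mm along x, 96 along y, 70 high; black breaker case up to 99 mm). x points to the ON end (raised straight bar), -x to the OFF end (small raised ring); the lever swings along x about y; z up. The pedestal may be turned and stands on either side of the mixer.
- breaker_tip (a point): End of the breaker's black paddle lever, 52 mm from its pivot. The paddle is 24 mm wide and 10 mm thick.
- bottle_tall_mid (a point): Clear glass bottle, 52 mm diameter, 135 mm tall, standing loose in a place of the turntable; point half-way up. z is its axis.
- bottle_mid_mid (a point): Amber glass bottle, 52 mm diameter, 104 mm tall, standing loose in a place of the turntable; point half-way up. z is its axis.
- jar_mid (a point): White plastic jar, 52 mm diameter, 78 mm tall, standing loose in a place of the turntable; point half-way up. z is its axis.
- rack_mid (a point): Red tube rack, loose, 90 mm along its x, 170 mm along its y, tubes up to 98 mm high; its middle, 30 mm above the bench. It stands on the other side of the mixer from the pedestal.
Mind the look-alikes: they are no part of the job. Leave any pink look-alike of the part that bears jar_mid alone.

How it is judged:
By the outcome, as a careful person would: the job done as asked, in the order asked, and still so for the second after the job is handed in, with the robot touching nothing.
It also fails if it takes over 64 s, if anything falls off the work surface, if the arm or the gripper's body presses on something with over 40 N, if the wrist force passes 120 N, or if a joint passes its speed limit or range.

## Robot

A 6-joint arm with a two-finger parallel gripper is mounted at the origin on the work surface. World frame = base frame: x ahead of the robot, y to its left, z up, the work surface at z = 0. Lengths are in m, angles in degrees, forces in N, time in s.
With the tool pointing down it reaches from about 0.375 to 0.9 m from the base axis. Payload 3.1 kg.
Tool frame: the origin (TCP) lies at the very end of the fingers, on their centre line; the grasp point (between the pads) lies 19 mm behind it; z points along the fingers, x is the direction in which the jaws open and shut, and the axes are right-handed (so a half turn about z gives the same grasp; the last joint's range is limited). The gripper opens to 87 mm and grips with 3 to 60 N. Pads are 19 mm wide; open, the fingers measure 117 mm over their backs; the gripper's body (75 mm by 190 mm) begins 51 mm behind the grasp point.
Start: joints at [58.012, 30.224, 82.088, -0, 67.689, -10.227], TCP at [0.232, 0.58, 0.223] pointing down, gripper open.
Joint ranges: [-176.69, 176.69], [-43.24, 126.21], [12.49, 139.97], [-82, 262], [0, 151.66], [-163.58, 163.58]. Speed limits (degrees/s): [159.86, 159.86, 180, 180, 180, 180].

## Interface

Orientations are given as a 3x3 rotation matrix whose columns are the frame's x, y, z axes.
In Python, from rig import bot gives the robot as it stands.
- The arm moves only by the tool arm_command, never from a script. Its argument "plan" is a list of rows, each an object of numbers: "claw": the opening, from 0 (shut) to 1 (fully open); "dx", "dy", "dz": the shift along the tool's x, y, z in cm; "twist": the turn about the tool's z in degrees. A call has 1 to 8 rows; each row is the pose to reach, as a shift and turn from the pose measured when the call began, along the tool's axes at that moment; what a row does not reach only later rows make up. A row lasts 1/12 s, in which the tool goes at most 41.7 mm and 7.16 degrees, less where a joint would pass 70% of its speed; a pose out of reach is approached as far as the arm can. A call with a gripper value outside its range is refused whole. The fingers move at their own pace and stop on an object; the grip force is fixed at half the most. Time passes only in rows, so rows that repeat a pose let the fingers close. It gives the time, the measured TCP pose, the force and the opening at its end, in the units of the state.
- bot.read_state(): the state, without advancing time (a new reading comes with each control period).
- bot.capture(name): name is "side" or "top" or "wrist"; returns the picture (384x512x3 uint8, red, green, blue); there is no depth.
- bot.calibration(name): a dict with "intrinsics" (3x3 intrinsics, pixels), "rvec" (rotation vector, rad) and "tvec" (3), from world to camera coordinates, as OpenCV has them; the wrist camera has in their place "T_tool_cam" (4x4, takes a point from camera to tool coordinates, whose origin is the TCP and whose axes are the tool frame's). Camera axes: x right, y down, z forward; pixel columns grow to the right and rows downward; lengths in m; the calibration is good to about 2 mm. A picture is of the moment at which its call begins: read the wrist's pose just before it. calibration takes no time and is no camera call.
- bot.hand_in(): hands the job in, once; it reports no verdict.
The state is a dict: "time_s": time; "joint_positions": joint angles; "qvel": joint speeds; "tau": joint torques, N m; "position": TCP position; "tcp_rot": TCP orientation; "force": force on the tool from outside, world axes, zero at the start; "moment": the same for the moment, N m; "opening": opening from 0.0 (shut) to 1.0 (fully open).
Only numpy, scipy, OpenCV 4.12 (cv2) and the standard library are available. Lean on these libraries where they do the work, as an engineer would, in place of code of your own. Each camera call takes 0.05 s, during which the arm holds its last target.

## Working session

There is one attempt and no reset: what is moved stays moved. The work goes in short steps, Python scripts to look and compute and a tool call to move; the robot and the scene stay as the last step left them, time stands still between calls to the robot, and variables do not carry over. Pictures are saved under pics/ and viewed, and the job is handed in when it is done.

Besides the shell and the picture viewer there is one more tool, called as name(argument=value, ...) on one line, values as JSON. arm_command: Moves the arm, as the interface text tells. Its arguments: {"type":"object","properties":{"plan":{"type":"array"}},"required":["plan"]}

```bash
ls; mkdir -p pics
python3 - <<'E'
from rig import bot
import cv2,numpy as np
s=bot.read_state();print(s)
for n in ["side","top","wrist"]:
    im=bot.capture(n);cv2.imwrite(f"pics/{n}0.png",im[:,:,::-1]);print(n,bot.calibration(n))
E
```

```text
pics
{'time_s': 0.0, 'joint_positions': array([ 5.80125318e+01,  3.02784026e+01,  8.21549304e+01, -1.86720925e-04,
        6.76880815e+01, -1.02264404e+01]), 'qvel': array([ 0.06391009, -0.02452765,  0.03137443, -0.03842147,  0.068472  ,
       -0.0997106 ]), 'tau': array([-6.95279209e-05, -4.40044141e+01, -1.76590991e+01,  6.31890236e-02,
        5.83882607e-02, -1.69502846e-04]), 'position': array([0.23129114, 0.57986089, 0.22158574]), 'tcp_rot': array([[ 3.70733880e-01,  9.28738465e-01, -1.11999101e-03],
       [ 9.28736797e-01, -3.70735384e-01, -1.79892428e-03],
       [-2.08595047e-03, -3.73254681e-04, -9.99997755e-01]]), 'force': array([ 0.42484982, -0.35161002, -0.41146306]), 'moment': array([0.03694044, 0.01925046, 0.00765587]), 'opening': 1.0034899517104638}
side {'intrinsics': array([[351.43650557,   0.        , 254.33461583],
       [  0.        , 351.43650557, 188.78089458],
       [  0.        ,   0.        ,   1.        ]]), 'rvec': array([ 2.24818103, -0.69947498,  0.29578539]), 'tvec': array([-0.44195282,  0.3123321 ,  0.79184549])}
top {'intrinsics': array([[388.76859807,   0.        , 253.37923783],
       [  0.        , 388.76859807, 189.86012051],
       [  0.        ,   0.        ,   1.        ]]), 'rvec': array([ 2.16525956, -2.13877058,  0.12912615]), 'tvec': array([-4.38414463e-04,  5.41369448e-01,  9.21954725e-01])}
wrist {'intrinsics': array([[277.82268598,   0.        , 253.56833485],
       [  0.        , 277.82268598, 190.38030691],
       [  0.        ,   0.        ,   1.        ]]), 'T_tool_cam': array([[ 9.99999985e-01, -2.72607348e-05,  1.71558304e-04,
        -7.52300221e-04],
       [-1.92985331e-05,  9.64061363e-01,  2.65679672e-01,
        -7.30706497e-02],
       [-1.72635355e-04, -2.65679671e-01,  9.64061348e-01,
        -1.62988119e-01],
       [ 0.00000000e+00,  0.00000000e+00,  0.00000000e+00,
         1.00000000e+00]])}
```

View pics/side0.png

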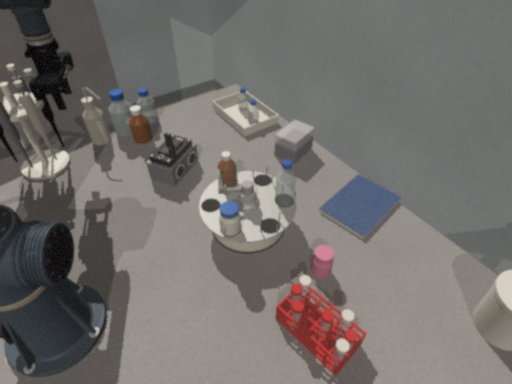

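View pics/top0.png

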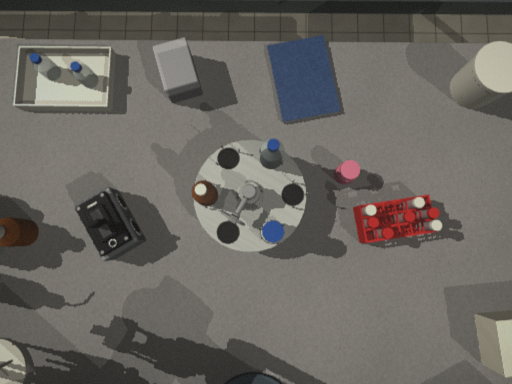

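View pics/wrist0.png

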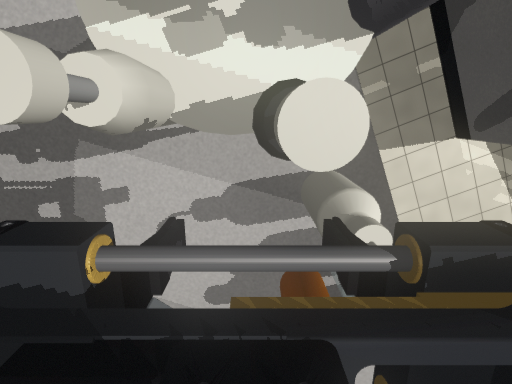

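Run:
```python
import cv2
t=cv2.imread('pics/top0.png');s=cv2.imread('pics/side0.png')
cv2.imwrite('pics/c1.png',cv2.resize(t[130:260,185:315],None,fx=4.5,fy=4.5,interpolation=cv2.INTER_CUBIC))
cv2.imwrite('pics/c2.png',cv2.resize(t[175:270,65:155],None,fx=6,fy=6,interpolation=cv2.INTER_CUBIC))
cv2.imwrite('pics/c3.png',cv2.resize(s[120:260,140:310],None,fx=4,fy=4,interpolation=cv2.INTER_CUBIC))
```

```text
(no output)
```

View pics/c1.png

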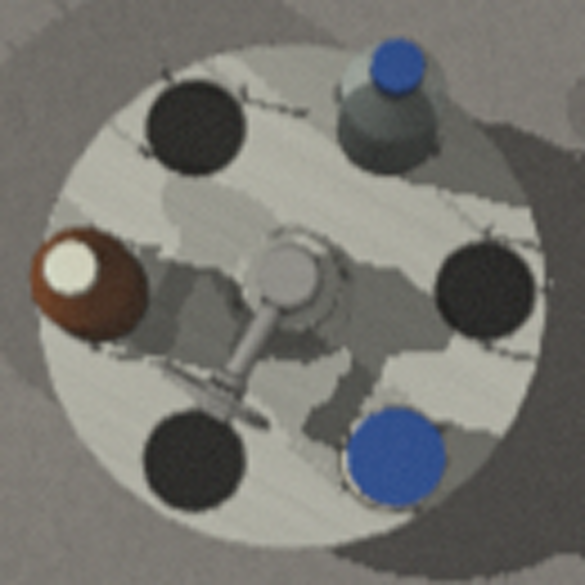

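View pics/c2.png

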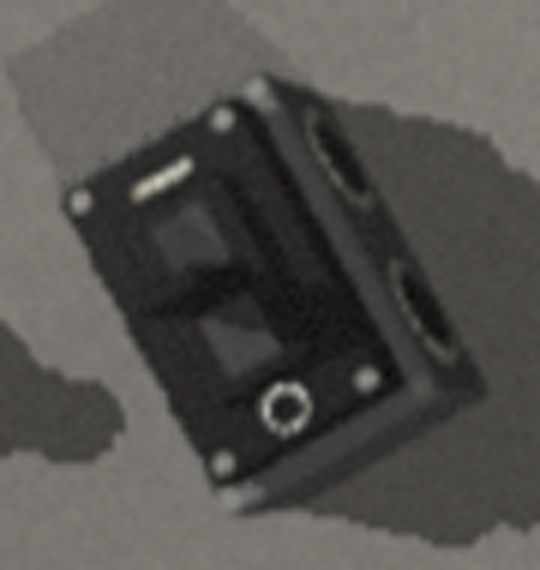

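View pics/c3.png

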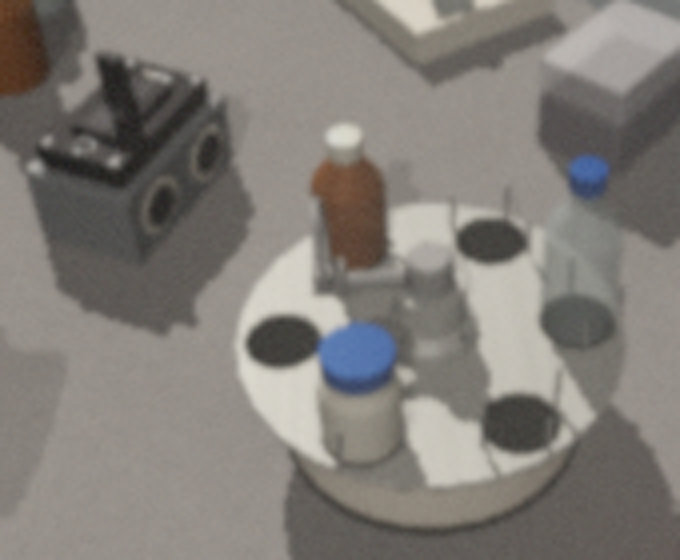

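```bash
cat > h.py <<'E'
import numpy as np,cv2
from rig import bot
def P(name):
    c=bot.calibration(name);K=c['intrinsics']
    if 'rvec' in c:
        R=cv2.Rodrigues(np.array(c['rvec']))[0];t=np.array(c['tvec']).ravel()
    else:
        s=bot.read_state();T=np.eye(4);T[:3,:3]=s['tcp_rot'];T[:3,3]=s['position'];M=np.linalg.inv(T@c['T_tool_cam']);R=M[:3,:3];t=M[:3,3]
    return K,R,t
def proj(name,X,cam=None):
    K,R,t=cam or P(name);p=(K@(R@np.atleast_2d(X).T+t[:,None])).T;return p[:,:2]/p[:,2:]
def toz(name,uv,z,cam=None):
    K,R,t=cam or P(name);d=R.T@np.linalg.inv(K)@np.array([uv[0],uv[1],1.]);C=-R.T@t;return C+d*(z-C[2])/d[2]
def tri(n1,u1,n2,u2):
    A=[]
    for n,u in((n1,u1),(n2,u2)):
        K,R,t=P(n);M=K@np.c_[R,t];A+=[u[0]*M[2]-M[0],u[1]*M[2]-M[1]]
    v=np.linalg.svd(np.array(A))[2][-1];return v[:3]/v[3]
E
cat > a.py <<'E'
from h import *
c=lambda x,y:(185+x/4.5-.4,130+y/4.5-.4)
d=lambda x,y:(140+x/4-.4,120+y/4-.4)
e=lambda x,y:(65+x/6-.4,175+y/6-.4)
print('cam',-P('top')[1].T@P('top')[2],-P('side')[1].T@P('side')[2])
for n,a,z in[('p1',c(195,128),.085),('p2',c(485,290),.085),('p3head',c(195,460),.085),('shaft',c(288,275),.155),('jar',c(395,458),.163),('tallcap',c(398,67),.22),('midcap',c(70,268),.189),('ringtop',c(190,385),.19),('headend',c(232,385),.145)]:
    print(n,toz('top',a,z).round(4))
for n,a,z in [('p1',d(492,240),.085),('p2',d(521,422),.085),('p3',d(284,340),.085),('shaft',d(432,258),.155)]:
    print('side',n,toz('side',a,z).round(4))
for n,a,z in [('scrTL',e(80,203),.099),('scrTR',e(222,118),.099),('scrBR',e(367,378),.099),('scrBL',e(223,462),.099),('bar',e(163,180),.099),('ring',e(286,408),.099)]: print(n,toz('top',a,z).round(4))
E
python3 a.py
```

```text
cam [ 0.41986342 -0.00172457  0.98325649] [ 0.16402586 -0.54403462  0.7726673 ]
p1 [0.6097 0.0667 0.085 ]
p2 [ 0.5261 -0.085   0.085 ]
p3head [0.4369 0.0631 0.085 ]
shaft [0.5239 0.0155 0.155 ]
jar [ 0.4376 -0.0358  0.163 ]
tallcap [ 0.6099 -0.0337  0.22  ]
midcap [0.5217 0.1147 0.189 ]
ringtop [0.4687 0.0585 0.19  ]
headend [0.4718 0.0417 0.145 ]
side p1 [0.6109 0.0656 0.085 ]
side p2 [ 0.526  -0.0853  0.085 ]
side p3 [0.4371 0.0638 0.085 ]
side shaft [0.5236 0.0115 0.155 ]
scrTL [0.4855 0.4062 0.099 ]
scrTR [0.5187 0.354  0.099 ]
scrBR [0.4208 0.293  0.099 ]
scrBL [0.3888 0.3455 0.099 ]
bar [0.4947 0.3751 0.099 ]
ring [0.4092 0.323  0.099 ]
```

arm_command(plan=[{"claw": 0,"dx": -2,"dy": 2.3,"dz": -3,"twist": 3},{"claw": 0,"dx": -20.8,"dy": 23.6,"dz": -4,"twist": 7.2},{"claw": 0,"dx": -20.8,"dy": 23.6,"dz": -4,"twist": 7.2},{"claw": 0,"dx": -20.8,"dy": 23.6,"dz": -4,"twist": 7.2},{"claw": 0,"dx": -20.8,"dy": 23.6,"dz": -4,"twist": 7.2},{"claw": 0,"dx": -20.8,"dy": 23.6,"dz": -4,"twist": 7.2},{"claw": 0,"dx": -20.8,"dy": 23.6,"dz": -4,"twist": 7.2},{"claw": 0,"dx": -20.8,"dy": 23.6,"dz": -4,"twist": 7.2}])

```text
time_s: 0.82
position: [0.374, 0.297, 0.2621]
tcp_rot: [[0.485, 0.875, -0.001], [0.875, -0.485, -0.002], [-0.002, 0.0, -1.0]]
force: [0.4, -0.6, 0.4]
opening: 0.478
```

arm_command(plan=[{"claw": 0,"dx": -17.4,"dy": 25.9,"dz": 0},{"claw": 0,"dx": -17.4,"dy": 25.9,"dz": 0},{"claw": 0,"dx": -17.4,"dy": 25.9,"dz": 0},{"claw": 0,"dx": -17.4,"dy": 25.9,"dz": 0},{"claw": 0,"dx": -17.4,"dy": 25.9,"dz": 0},{"claw": 0,"dx": -17.4,"dy": 25.9,"dz": 0},{"claw": 0,"dx": -17.4,"dy": 25.9,"dz": 0},{"claw": 0,"dx": -17.4,"dy": 25.9,"dz": 0}])

```text
$.plan[0]: bad value
```

Run:
```python
from h import *
s=bot.read_state();print(s['time_s'],s['position'],s['tcp_rot'].round(3),s['qvel'].round(2))
np.savez('w1.npz',*P('wrist'))
im=bot.capture('wrist')[:,:,::-1];cv2.imwrite('pics/w1.png',im);cv2.imwrite('pics/w1b.png',cv2.resize(im,None,fx=1.5,fy=1.5,interpolation=cv2.INTER_CUBIC))
```

```text
0.8167 [0.37400606 0.29695901 0.26208654] [[ 0.485  0.875 -0.001]
 [ 0.875 -0.485 -0.002]
 [-0.002  0.    -1.   ]] [-50.54  -8.79  10.51   0.69  -2.36 -49.6 ]
```

View pics/w1b.png

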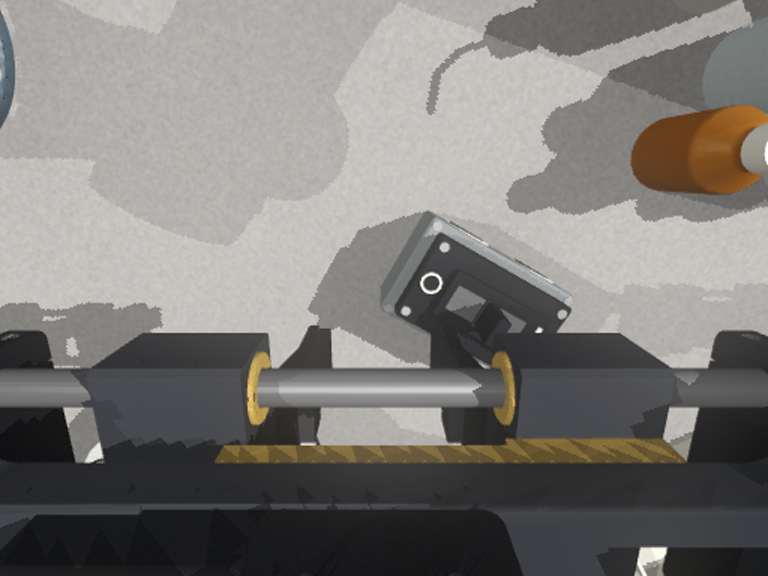

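arm_command(plan=[{"claw": 0,"dx": -17.4,"dy": 25.9,"dz": 0,"twist": 0},{"claw": 0,"dx": -17.4,"dy": 25.9,"dz": 0,"twist": 0},{"claw": 0,"dx": -17.4,"dy": 25.9,"dz": 0,"twist": 0},{"claw": 0,"dx": -17.4,"dy": 25.9,"dz": 0,"twist": 0},{"claw": 0,"dx": -17.4,"dy": 25.9,"dz": 0,"twist": 0},{"claw": 0,"dx": -17.4,"dy": 25.9,"dz": 0,"twist": 0},{"claw": 0,"dx": -17.4,"dy": 25.9,"dz": 0,"twist": 0},{"claw": 0,"dx": -17.4,"dy": 25.9,"dz": 0,"twist": 0}])

```text
time_s: 1.53
position: [0.52, 0.0111, 0.2642]
tcp_rot: [[0.489, 0.872, 0.003], [0.872, -0.489, -0.008], [-0.005, 0.006, -1.0]]
force: [0.4, 1.7, 0.8]
opening: 0.01
```

```bash
cat > w.py <<'E'
from h import *
import sys
n=sys.argv[1]
s=bot.read_state();print(s['time_s'],s['position'],s['tcp_rot'].round(3),s['qvel'].round(2),s['force'].round(1))
np.savez(n+'.npz',*P('wrist'))
im=bot.capture('wrist')[:,:,::-1];cv2.imwrite(f'pics/{n}.png',im);cv2.imwrite(f'pics/{n}b.png',cv2.resize(im,None,fx=1.5,fy=1.5,interpolation=cv2.INTER_CUBIC))
E
python3 w.py w2
```

```text
1.5333 [0.52002676 0.01111985 0.26424377] [[ 0.489  0.872  0.003]
 [ 0.872 -0.489 -0.008]
 [-0.005  0.006 -1.   ]] [-29.25  10.77 -17.26   1.8    7.61 -29.09] [0.4 1.7 0.8]
```

View pics/w2b.png

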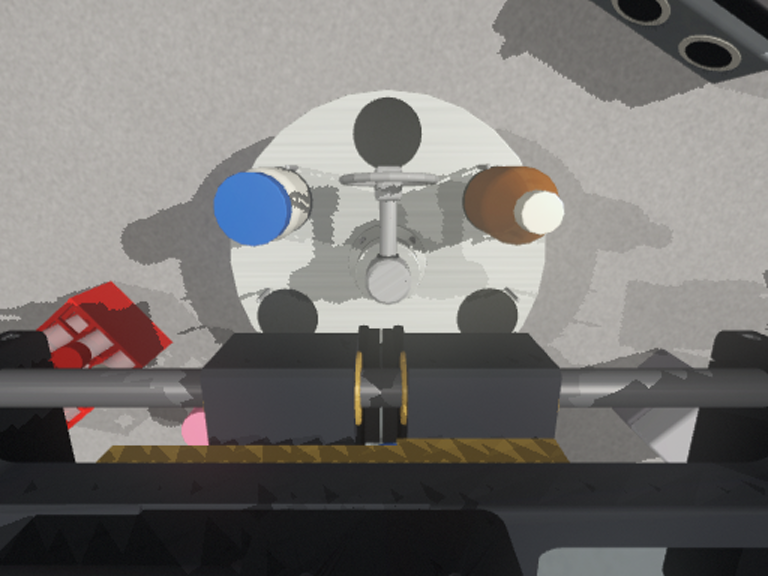

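```bash
python3 w.py w3
python3 - <<'E'
import cv2
im=cv2.imread('pics/w3.png');cv2.imwrite('pics/w3c.png',cv2.resize(im[55:225,130:390],None,fx=3,fy=3,interpolation=cv2.INTER_CUBIC))
E
```

```text
1.5833 [0.522996   0.00738415 0.26439683] [[ 0.491  0.871  0.006]
 [ 0.871 -0.491 -0.011]
 [-0.007  0.011 -1.   ]] [ 3.89 -1.18  1.98  2.7  -0.12  6.  ] [ 2.8 -3.   1. ]
```

View pics/w3c.png

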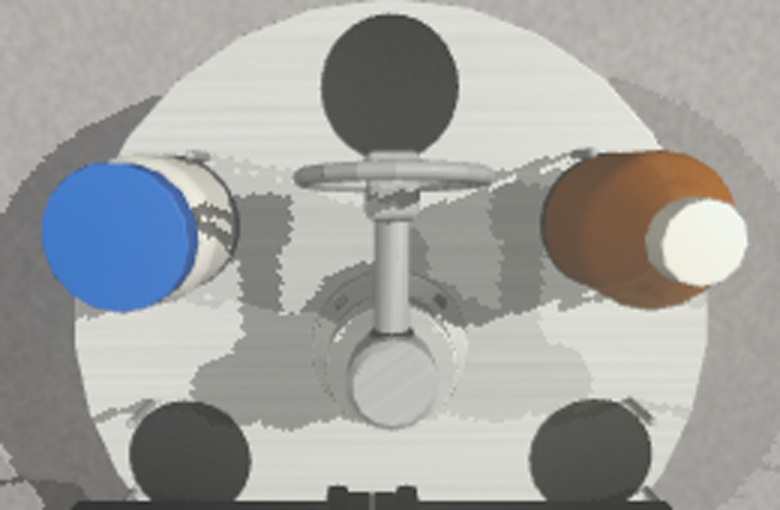

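```bash
cat > b.py <<'E'
from h import *
z=np.load('w3.npz');cam=(z['arr_0'],z['arr_1'],z['arr_2'])
q=lambda x,y:(130+x/3-.33,55+y/3-.33)
for n,a,h in[('shaft',q(394,382),.155),('phead',q(390,87),.085),('pl',q(190,453),.085),('pr',q(590,455),.085)]: print(n,toz(0,a,h,cam).round(4))
C=np.array([.5243,.0145,0]);
sh=toz(0,q(394,382),.155,cam)
xm=np.array([.8746,-.4848,0]);ym=np.array([.4848,.8746,0])
for n,a,h in [('rearedge',q(392,153),.151),('headfrontL',q(392,218),.147)]:
    p=toz(0,a,h,cam)-C;print(n,'s',p@xm,'lat',p@ym, 'rel wrist shaft',(p+C-sh)@xm,(p+C-sh)@ym)
for q0 in(0,.005,.01):
  for ang in(1.4,1.57,1.75,1.9,2.1):
    hs=-.0785+q0+.0105;u=np.array([np.cos(ang),np.sin(ang)])
    t=np.linspace(0,2*np.pi,73);r=.027+0*t
    X=[C+xm*(hs+u[0]*(.027+.027*np.cos(a)))+ym*.0295*np.sin(a)+np.array([0,0,.1455+u[1]*(.027+.027*np.cos(a))]) for a in t]
    uv=proj(0,np.array(X),cam);uv=(uv+.33-[130,55])*3
    print(q0,ang,'x',uv[:,0].min().round(),uv[:,0].max().round(),'far',uv[0].round(),'hinge',uv[36].round(),'mid',uv[18].round(),uv[54].round())
E
python3 b.py
```

```text
shaft [0.5212 0.0153 0.155 ]
phead [0.4345 0.0631 0.085 ]
pl [ 0.5219 -0.0848  0.085 ]
pr [0.6075 0.066  0.085 ]
rearedge s -0.07682264414464769 lat -0.0013781054484253632 rel wrist shaft -0.07369084292349003 -0.0005597306639096108
headfrontL s -0.056515414914957485 lat -0.0013229611122508721 rel wrist shaft -0.053383613693799827 -0.0005045863277351162
0 1.4 x 298.0 498.0 far [400. 220.] hinge [396. 182.] mid [498. 198.] [298. 200.]
0 1.57 x 297.0 499.0 far [400. 185.] hinge [396. 182.] mid [498. 182.] [298. 184.]
0 1.75 x 297.0 499.0 far [400. 147.] hinge [396. 182.] mid [499. 165.] [297. 167.]
0 1.9 x 297.0 499.0 far [400. 115.] hinge [396. 182.] mid [499. 151.] [297. 153.]
0 2.1 x 297.0 499.0 far [400.  77.] hinge [396. 182.] mid [498. 134.] [297. 136.]
0.005 1.4 x 299.0 498.0 far [400. 239.] hinge [396. 197.] mid [497. 216.] [299. 217.]
0.005 1.57 x 298.0 498.0 far [400. 205.] hinge [396. 197.] mid [498. 200.] [298. 201.]
0.005 1.75 x 298.0 499.0 far [400. 167.] hinge [396. 197.] mid [498. 183.] [298. 184.]
0.005 1.9 x 297.0 499.0 far [400. 136.] hinge [396. 197.] mid [498. 169.] [298. 171.]
0.005 2.1 x 298.0 498.0 far [400.  97.] hinge [396. 197.] mid [498. 152.] [298. 153.]
0.01 1.4 x 299.0 497.0 far [400. 258.] hinge [396. 213.] mid [496. 233.] [299. 234.]
0.01 1.57 x 299.0 498.0 far [400. 224.] hinge [396. 213.] mid [497. 217.] [299. 219.]
0.01 1.75 x 298.0 498.0 far [400. 186.] hinge [396. 213.] mid [497. 200.] [298. 202.]
0.01 1.9 x 298.0 498.0 far [400. 155.] hinge [396. 213.] mid [497. 187.] [298. 188.]
0.01 2.1 x 298.0 498.0 far [400. 117.] hinge [396. 213.] mid [497. 169.] [299. 171.]
```

arm_command(plan=[{"claw": 0,"dx": 0.2,"dy": -4,"dz": 0,"twist": 0},{"claw": 0,"dx": 0.4,"dy": -8,"dz": 0,"twist": 0},{"claw": 0,"dx": 0.6,"dy": -10.6,"dz": 0,"twist": 0},{"claw": 0,"dx": 0.6,"dy": -10.6,"dz": 0,"twist": 0},{"claw": 0,"dx": 0.6,"dy": -10.6,"dz": 0,"twist": 0}])

```text
time_s: 2.05
position: [0.43, 0.0692, 0.2634]
tcp_rot: [[0.49, 0.872, 0.003], [0.872, -0.49, -0.008], [-0.005, 0.007, -1.0]]
force: [0.9, -0.1, 0.4]
opening: 0.004
```

```bash
cat > st.py <<'E'
from h import *
C=np.array([.5232,.0146,0]);xm=np.array([.8746,-.4848,0]);ym=np.array([.4848,.8746,0])
s=bot.read_state();p=s['position'];R=s['tcp_rot'];d=p-C
print('t',s['time_s'],'p',p.round(4),'s %.1f lat %.1f z %.1f'%(d@xm*1e3,d@ym*1e3,p[2]*1e3),'ang %.2f'%np.degrees(np.arctan2(R[1,1],R[0,1])),'tilt',R[:,2].round(3),'F s,lat,z',round(s['force']@xm,1),round(s['force']@ym,1),s['force'][2].round(1),'qv',abs(s['qvel']).max().round(1),'open',round(s['opening'],3))
E
python3 st.py
```

```text
t 2.05 p [0.43   0.0692 0.2634] s -108.0 lat 2.6 z 263.4 ang -29.34 tilt [ 0.003 -0.008 -1.   ] F s,lat,z 0.8 0.4 0.4 qv 3.7 open 0.004
```

arm_command(plan=[{"claw": 0,"dx": -0.2,"dy": 0.2,"dz": 4,"twist": -0.3},{"claw": 0,"dx": -0.3,"dy": 0.2,"dz": 8,"twist": -0.3},{"claw": 0,"dx": -0.3,"dy": 0.2,"dz": 11,"twist": -0.3},{"claw": 0,"dx": -0.3,"dy": 0.2,"dz": 12.5,"twist": -0.3},{"claw": 0,"dx": -0.3,"dy": 0.2,"dz": 12.5,"twist": -0.3},{"claw": 0,"dx": -0.3,"dy": 0.2,"dz": 12.5,"twist": -0.3}])

```text
time_s: 2.55
position: [0.4315, 0.0645, 0.1378]
tcp_rot: [[0.485, 0.874, 0.002], [0.874, -0.485, -0.008], [-0.006, 0.006, -1.0]]
force: [-0.2, 0.2, -0.6]
opening: 0.002
```

```bash
python3 st.py; python3 w.py w4
python3 - <<'E'
from h import *
im=bot.capture('side')[:,:,::-1];cv2.imwrite('pics/s4.png',cv2.resize(im[80:260,140:310],None,fx=3.3,fy=3.3,interpolation=cv2.INTER_CUBIC))
E
```

```text
t 2.55 p [0.4315 0.0645 0.1378] s -104.4 lat -0.8 z 137.8 ang -29.04 tilt [ 0.002 -0.008 -1.   ] F s,lat,z -0.3 0.1 -0.6 qv 2.6 open 0.002
2.55 [0.43146819 0.06454552 0.13784055] [[ 0.485  0.874  0.002]
 [ 0.874 -0.485 -0.008]
 [-0.006  0.006 -1.   ]] [ 0.16 -2.56 -1.13 -0.03  0.1  -0.12] [-0.2  0.2 -0.6]
```

View pics/s4.png

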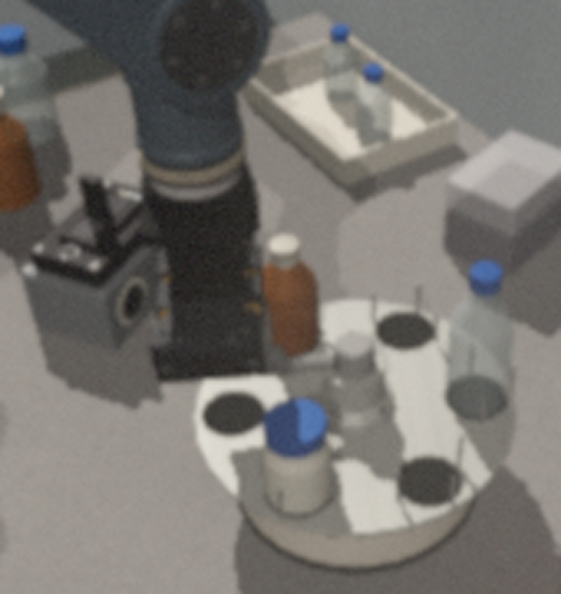

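arm_command(plan=[{"claw": 0,"dx": 0.1,"dy": 0.8,"dz": 0,"twist": 0},{"claw": 0,"dx": 0.1,"dy": 1.5,"dz": 0,"twist": 0},{"claw": 0,"dx": 0.1,"dy": 2,"dz": 0,"twist": 0},{"claw": 0,"dx": 0.1,"dy": 2.5,"dz": 0,"twist": 0},{"claw": 0,"dx": 0.1,"dy": 3,"dz": 0,"twist": 0},{"claw": 0,"dx": 0.1,"dy": 3.4,"dz": 0,"twist": 0},{"claw": 0,"dx": 0.1,"dy": 3.8,"dz": 0,"twist": 0},{"claw": 0,"dx": 0.1,"dy": 4.2,"dz": 0,"twist": 0}])

```text
time_s: 3.32
position: [0.4692, 0.0452, 0.1398]
tcp_rot: [[0.486, 0.874, 0.005], [0.874, -0.485, -0.007], [-0.004, 0.008, -1.0]]
force: [-2.8, 3.6, 4.7]
opening: 0.009
```

```bash
python3 st.py
```

```text
t 3.3167 p [0.4692 0.0452 0.1398] s -62.1 lat 0.6 z 139.8 ang -29.05 tilt [ 0.005 -0.007 -1.   ] F s,lat,z -4.2 1.8 4.7 qv 5.5 open 0.009
```

arm_command(plan=[{"claw": 0,"dx": 0,"dy": 0.4,"dz": 0.1,"twist": 0},{"claw": 0,"dx": 0,"dy": 0.7,"dz": 0.1,"twist": 0},{"claw": 0,"dx": 0,"dy": 1.0,"dz": 0.1,"twist": 0},{"claw": 0,"dx": 0,"dy": 1.2,"dz": 0.1,"twist": 0},{"claw": 0,"dx": 0,"dy": 1.2,"dz": 0.1,"twist": 0}])

```text
time_s: 3.73
position: [0.48, 0.039, 0.1388]
tcp_rot: [[0.486, 0.874, 0.005], [0.874, -0.486, -0.008], [-0.005, 0.008, -1.0]]
force: [-4.1, 0.7, 1.4]
opening: 0.0
```

```bash
python3 st.py
```

```text
t 3.7333 p [0.48   0.039  0.1388] s -49.6 lat 0.4 z 138.8 ang -29.05 tilt [ 0.005 -0.008 -1.   ] F s,lat,z -3.9 -1.4 1.4 qv 0.8 open 0.0
```

arm_command(plan=[{"claw": 0,"dx": 0,"dy": 0.2,"dz": 0,"twist": 0},{"claw": 0,"dx": 0,"dy": 0.4,"dz": 0,"twist": 0},{"claw": 0,"dx": 0,"dy": 0.5,"dz": 0,"twist": 0}])

```text
time_s: 3.98
position: [0.4799, 0.0387, 0.1384]
tcp_rot: [[0.487, 0.874, -0.005], [0.874, -0.487, -0.004], [-0.006, -0.002, -1.0]]
force: [-10.1, 10.5, 9.2]
opening: 0.006
```

```bash
python3 st.py
```

```text
t 3.9833 p [0.4799 0.0387 0.1384] s -49.5 lat 0.1 z 138.4 ang -29.12 tilt [-0.005 -0.004 -1.   ] F s,lat,z -13.9 4.3 9.2 qv 1.4 open 0.006
```

arm_command(plan=[{"claw": 0,"dx": 0,"dy": -1.5,"dz": 0,"twist": 0},{"claw": 0,"dx": 0,"dy": -3,"dz": 0,"twist": 0},{"claw": 0,"dx": 0,"dy": -3,"dz": -4,"twist": 0},{"claw": 0,"dx": 0,"dy": -3,"dz": -8,"twist": 0},{"claw": 0,"dx": 0,"dy": -3,"dz": -11,"twist": 0},{"claw": 0,"dx": 0,"dy": -1,"dz": -12,"twist": 0},{"claw": 0,"dx": 0,"dy": 3,"dz": -12,"twist": 0},{"claw": 0,"dx": 0,"dy": 7,"dz": -12,"twist": 0}])

```text
time_s: 4.65
position: [0.5447, 0.0039, 0.2608]
tcp_rot: [[0.485, 0.874, 0.004], [0.874, -0.485, -0.006], [-0.004, 0.006, -1.0]]
force: [0.4, 0.4, -0.8]
opening: 0.01
```

arm_command(plan=[{"claw": 0,"dx": 0,"dy": 0,"dz": 0,"twist": 0},{"claw": 0,"dx": 0,"dy": 0,"dz": 0,"twist": 0},{"claw": 0,"dx": 0,"dy": 0,"dz": 0,"twist": 0}])

```text
time_s: 4.9
position: [0.5451, 0.0034, 0.2605]
tcp_rot: [[0.486, 0.874, 0.004], [0.874, -0.486, -0.007], [-0.004, 0.007, -1.0]]
force: [-0.2, 0.4, -0.2]
opening: 0.007
```

```bash
python3 st.py; python3 w.py w5
python3 - <<'E'
import cv2
im=cv2.imread('pics/w5.png');cv2.imwrite('pics/w5c.png',cv2.resize(im[55:225,130:390],None,fx=3,fy=3,interpolation=cv2.INTER_CUBIC))
E
```

```text
t 4.9 p [0.5451 0.0034 0.2605] s 24.6 lat 0.8 z 260.5 ang -29.06 tilt [ 0.004 -0.007 -1.   ] F s,lat,z -0.4 0.2 -0.2 qv 2.2 open 0.007
4.9 [0.54509821 0.00336364 0.26049348] [[ 0.486  0.874  0.004]
 [ 0.874 -0.486 -0.007]
 [-0.004  0.007 -1.   ]] [ 0.75 -0.91  2.25  0.17  0.6  -0.04] [-0.2  0.4 -0.2]
```

View pics/w5c.png

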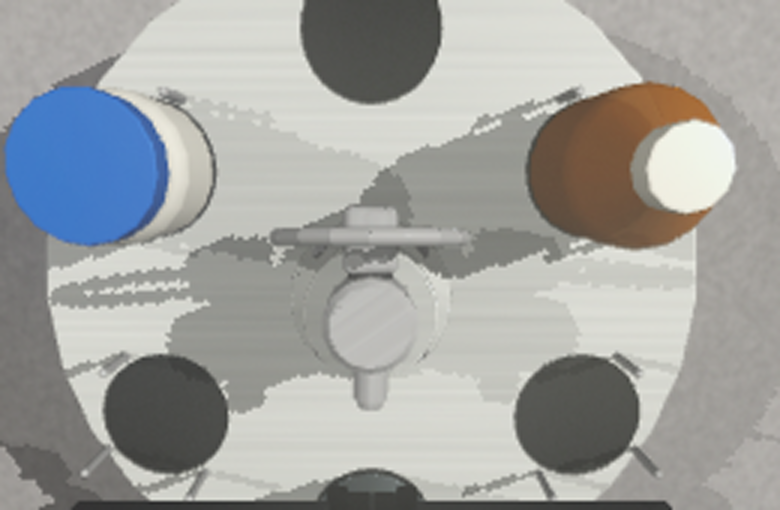

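```bash
cat > b2.py <<'E'
from h import *
z=np.load('w5.npz');cam=(z['arr_0'],z['arr_1'],z['arr_2'])
q=lambda x,y:(130+x/3-.33,55+y/3-.33)
xm=np.array([.8746,-.4848,0]);ym=np.array([.4848,.8746,0])
pl=[toz(0,q(*a),.085,cam) for a in((371,30),(166,413),(577,413))];C=np.mean(pl,0);C[2]=0
print('C',C,'shaft',toz(0,q(372,323),.155,cam))
for n,a,h in [('rear',q(371,207),.151),('tip',q(371,408),.137)]:
    p=toz(0,a,h,cam)-C;print(n,p@xm,p@ym)
for ang in(1.4,1.5,1.57,1.65,1.75):
    hs=-.0385+.0105;u=np.array([np.cos(ang),np.sin(ang)])
    t=np.linspace(0,2*np.pi,73)
    X=[C+xm*(hs+u[0]*(.027+.027*np.cos(a)))+ym*.027*np.sin(a)+np.array([0,0,.1455+u[1]*(.027+.027*np.cos(a))]) for a in t]
    uv=proj(0,np.array(X),cam);uv=(uv+.33-[130,55])*3
    print(ang,'far',uv[0].round(),'hinge',uv[36].round(),'mid',uv[18].round(),uv[54].round())
E
python3 b2.py
```

```text
C [0.52199855 0.01428185 0.        ] shaft [0.52128279 0.01534142 0.155     ]
rear -0.037650126665497954 0.0002849091194483198
tip 0.032685608891391084 0.0001231326646823498
1.4 far [369. 286.] hinge [370. 237.] mid [460. 259.] [279. 259.]
1.5 far [369. 267.] hinge [370. 237.] mid [461. 250.] [279. 250.]
1.57 far [369. 252.] hinge [370. 237.] mid [461. 244.] [279. 244.]
1.65 far [369. 236.] hinge [370. 237.] mid [461. 236.] [278. 236.]
1.75 far [369. 215.] hinge [370. 237.] mid [461. 227.] [278. 227.]
```

arm_command(plan=[{"claw": 0,"dx": -0.1,"dy": -4,"dz": 0,"twist": 0},{"claw": 0,"dx": -0.1,"dy": -8,"dz": 0,"twist": 0},{"claw": 0,"dx": -0.1,"dy": -8.8,"dz": 2,"twist": 0},{"claw": 0,"dx": -0.1,"dy": -8.8,"dz": 5,"twist": 0},{"claw": 0,"dx": -0.1,"dy": -8.8,"dz": 6.6,"twist": 0},{"claw": 0,"dx": -0.1,"dy": -8.8,"dz": 6.6,"twist": 0},{"claw": 0,"dx": -0.1,"dy": -8.8,"dz": 6.6,"twist": 0}])

```text
time_s: 5.53
position: [0.4658, 0.0458, 0.1936]
tcp_rot: [[0.485, 0.875, 0.001], [0.875, -0.485, -0.007], [-0.005, 0.004, -1.0]]
force: [1.1, -0.1, 0.2]
opening: 0.003
```

```bash
sed -i 's/\.5232,\.0146/.522,.0144/' st.py
cat >> st.py <<'E'
import sys
yt=R[:,1];xt=R[:,0];zt=R[:,2]
def to(S,L,Z):
    v=C+xm*S/1e3+ym*L/1e3;v[2]=Z/1e3;v=v-p;return (R.T@v*100).round(2)
if __name__=='__main__':
    for a in sys.argv[1:]:
        S,L,Z=map(float,a.split(','));print(a,'->dx dy dz',to(S,L,Z))
E
python3 st.py
python3 - <<'E'
import numpy as np
for th in (1.65,1.5,1.35,1.2,1.05,.9,.8,.65,.5,.35,.2,.1,0):
    w=np.array([-28+54*np.cos(th),145.5+54*np.sin(th)]);print(th,w.round(1),'front TCP',(w+[-12,-5]).round(1),'top',(w+[3,2.5]).round(1))
E
```

```text
t 5.5333 p [0.4658 0.0458 0.1936] s -64.4 lat 0.2 z 193.6 ang -28.98 tilt [ 0.001 -0.007 -1.   ] F s,lat,z 1.0 0.4 0.2 qv 2.6 open 0.003
1.65 [-32.3 199.3] front TCP [-44.3 194.3] top [-29.3 201.8]
1.5 [-24.2 199.4] front TCP [-36.2 194.4] top [-21.2 201.9]
1.35 [-16.2 198.2] front TCP [-28.2 193.2] top [-13.2 200.7]
1.2 [ -8.4 195.8] front TCP [-20.4 190.8] top [ -5.4 198.3]
1.05 [ -1.1 192.3] front TCP [-13.1 187.3] top [  1.9 194.8]
0.9 [  5.6 187.8] front TCP [ -6.4 182.8] top [  8.6 190.3]
0.8 [  9.6 184.2] front TCP [ -2.4 179.2] top [ 12.6 186.7]
0.65 [ 15.  178.2] front TCP [  3.  173.2] top [ 18.  180.7]
0.5 [ 19.4 171.4] front TCP [  7.4 166.4] top [ 22.4 173.9]
0.35 [ 22.7 164. ] front TCP [ 10.7 159. ] top [ 25.7 166.5]
0.2 [ 24.9 156.2] front TCP [ 12.9 151.2] top [ 27.9 158.7]
0.1 [ 25.7 150.9] front TCP [ 13.7 145.9] top [ 28.7 153.4]
0 [ 26.  145.5] front TCP [ 14.  140.5] top [ 29. 148.]
```

arm_command(plan=[{"claw": 0,"dx": 0,"dy": 1.2,"dz": -0.1,"twist": 0},{"claw": 0,"dx": 0,"dy": 2,"dz": -0.1,"twist": 0},{"claw": 0,"dx": 0,"dy": 2.8,"dz": -0.1,"twist": 0},{"claw": 0,"dx": 0,"dy": 3.6,"dz": 0,"twist": 0},{"claw": 0,"dx": 0,"dy": 4.4,"dz": 0.3,"twist": 0},{"claw": 0,"dx": 0,"dy": 5.1,"dz": 0.6,"twist": 0},{"claw": 0,"dx": 0,"dy": 5.8,"dz": 1.1,"twist": 0},{"claw": 0,"dx": 0,"dy": 6.2,"dz": 1.4,"twist": 0}])

```text
time_s: 6.2
position: [0.5209, 0.0151, 0.1791]
tcp_rot: [[0.485, 0.875, 0.001], [0.874, -0.485, -0.007], [-0.005, 0.004, -1.0]]
force: [0.3, 0.7, 0.1]
opening: 0.007
```

```bash
python3 st.py; python3 w.py w6;python3 st.py;  python3 - <<'E'
from h import *
import cv2
im=cv2.imread('pics/w6.png');cv2.imwrite('pics/w6c.png',cv2.resize(im[55:255,130:390],None,fx=3,fy=3,interpolation=cv2.INTER_CUBIC))
im=bot.capture('side')[:,:,::-1];cv2.imwrite('pics/s6.png',cv2.resize(im[80:260,140:310],None,fx=3.3,fy=3.3,interpolation=cv2.INTER_CUBIC))
E
```

```text
t 6.2 p [0.5209 0.0151 0.1791] s -1.3 lat 0.1 z 179.1 ang -29.01 tilt [ 0.001 -0.007 -1.   ] F s,lat,z -0.1 0.8 0.1 qv 5.6 open 0.007
6.2 [0.52088069 0.0150822  0.17911585] [[ 0.485  0.875  0.001]
 [ 0.874 -0.485 -0.007]
 [-0.005  0.004 -1.   ]] [-1.38  5.58 -2.82  0.19 -1.7  -1.54] [0.3 0.7 0.1]
t 6.25 p [0.5211 0.0149 0.1787] s -1.1 lat 0.0 z 178.7 ang -29.02 tilt [ 0.001 -0.007 -1.   ] F s,lat,z 0.8 0.4 -0.3 qv 0.9 open 0.009
```

View pics/w6c.png

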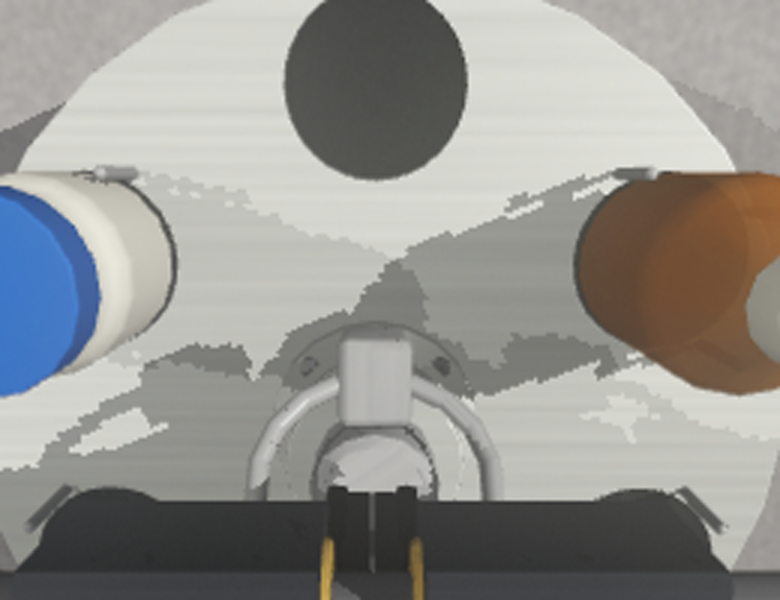

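View pics/s6.png

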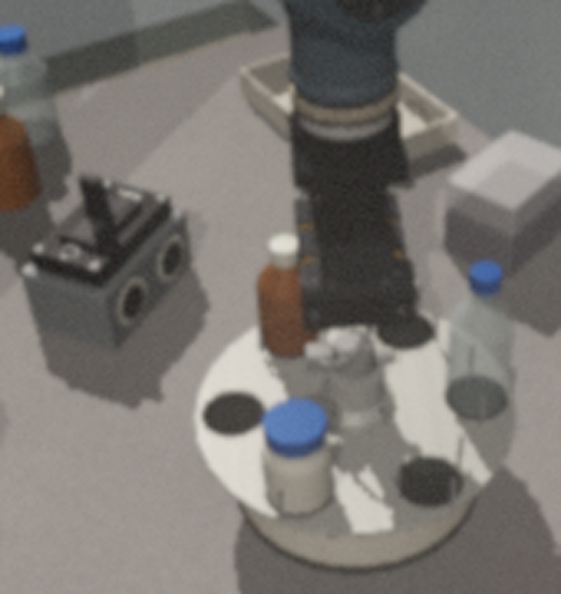

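arm_command(plan=[{"claw": 0,"dx": 0,"dy": -0.4,"dz": 0,"twist": 0},{"claw": 0,"dx": 0,"dy": -0.4,"dz": -0.9,"twist": 0},{"claw": 0,"dx": 0,"dy": -0.2,"dz": -1.7,"twist": 0},{"claw": 0,"dx": 0,"dy": 0.6,"dz": -1.7,"twist": 0},{"claw": 0,"dx": 0,"dy": 1.5,"dz": -1.5,"twist": 0},{"claw": 0,"dx": 0,"dy": 1.5,"dz": -1.1,"twist": 0},{"claw": 0,"dx": 0,"dy": 1.5,"dz": -0.8,"twist": 0},{"claw": 0,"dx": 0,"dy": 1.9,"dz": -0.2,"twist": 0}])

```text
time_s: 6.97
position: [0.5365, 0.0061, 0.1806]
tcp_rot: [[0.485, 0.875, -0.001], [0.875, -0.485, -0.006], [-0.006, 0.002, -1.0]]
force: [0.4, -0.9, 1.4]
opening: 0.006
```

```bash
python3 st.py 22.4,0,173.9 25.7,0,166.5 27.9,0,158.7 29,0,153.4 29.5,0,148
```

```text
t 6.9667 p [0.5365 0.0061 0.1806] s 16.7 lat -0.2 z 180.6 ang -29.01 tilt [-0.001 -0.006 -1.   ] F s,lat,z 0.8 -0.6 1.4 qv 9.4 open 0.006
22.4,0,173.9 ->dx dy dz [0.02 0.57 0.67]
25.7,0,166.5 ->dx dy dz [0.03 0.9  1.41]
27.9,0,158.7 ->dx dy dz [0.03 1.11 2.19]
29,0,153.4 ->dx dy dz [0.03 1.22 2.72]
29.5,0,148 ->dx dy dz [0.04 1.27 3.26]
```

arm_command(plan=[{"claw": 0,"dx": 0,"dy": 0.3,"dz": 0.3,"twist": 0},{"claw": 0,"dx": 0,"dy": 0.6,"dz": 0.7,"twist": 0},{"claw": 0,"dx": 0,"dy": 0.9,"dz": 1.4,"twist": 0},{"claw": 0,"dx": 0,"dy": 1.1,"dz": 2.0,"twist": 0},{"claw": 0,"dx": 0,"dy": 1.3,"dz": 2.5,"twist": 0},{"claw": 0,"dx": 0,"dy": 1.3,"dz": 2.9,"twist": 0},{"claw": 0,"dx": 0,"dy": 1.3,"dz": 3.2,"twist": 0},{"claw": 0,"dx": 0,"dy": 1.3,"dz": 3.2,"twist": 0}])

```text
time_s: 7.63
position: [0.5479, -0.0004, 0.1483]
tcp_rot: [[0.485, 0.875, -0.001], [0.875, -0.485, -0.006], [-0.006, 0.002, -1.0]]
force: [-0.6, -0.7, 1.6]
opening: 0.004
```

```bash
python3 st.py
```

```text
t 7.6333 p [ 5.479e-01 -4.000e-04  1.483e-01] s 29.8 lat -0.4 z 148.3 ang -29.00 tilt [-0.001 -0.006 -1.   ] F s,lat,z -0.2 -0.9 1.6 qv 1.0 open 0.004
```

Press a little further until it seats.

arm_command(plan=[{"claw": 0,"dx": 0,"dy": 0,"dz": 0.2,"twist": 0},{"claw": 0,"dx": 0,"dy": 0,"dz": 0.4,"twist": 0},{"claw": 0,"dx": 0,"dy": 0,"dz": 0.4,"twist": 0}])

```text
time_s: 7.88
position: [0.5481, -0.0004, 0.1466]
tcp_rot: [[0.485, 0.875, 0.0], [0.875, -0.485, -0.007], [-0.006, 0.004, -1.0]]
force: [-3.8, 1.1, 15.6]
opening: 0.003
```

```bash
python3 st.py
```

```text
t 7.8833 p [ 5.481e-01 -4.000e-04  1.466e-01] s 30.1 lat -0.3 z 146.6 ang -28.99 tilt [ 0.    -0.007 -1.   ] F s,lat,z -3.8 -0.9 15.6 qv 0.4 open 0.003
```

arm_command(plan=[{"claw": 0,"dx": 0,"dy": 0,"dz": -3,"twist": 0},{"claw": 0,"dx": 0,"dy": 0,"dz": -7,"twist": 0},{"claw": 0,"dx": 0,"dy": 0,"dz": -11,"twist": 0},{"claw": 0,"dx": 0,"dy": 2,"dz": -12.5,"twist": 0},{"claw": 0,"dx": 0,"dy": 4,"dz": -12.5,"twist": 0},{"claw": 0,"dx": 0,"dy": 4,"dz": -12.5,"twist": 0},{"claw": 0,"dx": 0,"dy": 4,"dz": -12.5,"twist": 0}])

```text
time_s: 8.47
position: [0.583, -0.0191, 0.2718]
tcp_rot: [[0.485, 0.874, 0.0], [0.874, -0.485, -0.007], [-0.006, 0.003, -1.0]]
force: [-0.2, 0.1, -0.1]
opening: 0.003
```

```bash
python3 w.py w7;python3 st.py;  python3 - <<'E'
from h import *
im=cv2.imread('pics/w7.png');cv2.imwrite('pics/w7c.png',cv2.resize(im[55:255,130:390],None,fx=3,fy=3,interpolation=cv2.INTER_CUBIC))
z=np.load('w7.npz');cam=(z['arr_0'],z['arr_1'],z['arr_2'])
C=np.array([.522,.0144,0]);xm=np.array([.8746,-.4848,0]);ym=np.array([.4848,.8746,0])
for ang in(0,.05,.1,.2):
    uv=proj(0,np.array([C+xm*(-.028+.054*np.cos(ang))+[0,0,.1455+.054*np.sin(ang)],C+xm*.032+[0,0,.137],C+xm*-.0385+[0,0,.151],C+[0,0,.155]]),cam);print(ang,((uv+.33-[130,55])*3).round())
E
```

```text
8.4667 [ 0.5830359  -0.01913597  0.27175327] [[ 0.485  0.874  0.   ]
 [ 0.874 -0.485 -0.007]
 [-0.006  0.003 -1.   ]] [0.48 0.08 3.09 0.2  0.52 0.15] [-0.2  0.1 -0.1]
t 8.5167 p [ 0.582  -0.0186  0.271 ] s 68.5 lat 0.2 z 271.0 ang -29.00 tilt [-0.002 -0.006 -1.   ] F s,lat,z -0.8 -1.0 -0.1 qv 1.6 open 0.008
0 [[375. 265.]
 [375. 279.]
 [375.  61.]
 [375. 187.]]
0.05 [[375. 265.]
 [375. 279.]
 [375.  61.]
 [375. 187.]]
0.1 [[375. 266.]
 [375. 279.]
 [375.  61.]
 [375. 187.]]
0.2 [[375. 265.]
 [375. 279.]
 [375.  61.]
 [375. 187.]]
```

View pics/w7c.png

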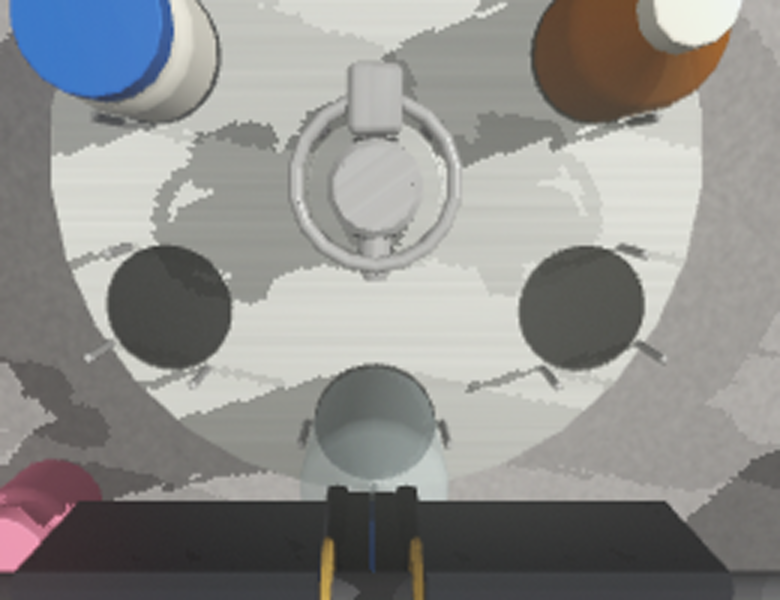

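arm_command(plan=[{"claw": 0,"dx": 31,"dy": -26,"dz": 0,"twist": -61},{"claw": 0,"dx": 31,"dy": -26,"dz": 0,"twist": -61},{"claw": 0,"dx": 31,"dy": -26,"dz": 0,"twist": -61},{"claw": 0,"dx": 31,"dy": -26,"dz": 0,"twist": -61},{"claw": 0,"dx": 31,"dy": -26,"dz": 0,"twist": -61},{"claw": 0,"dx": 31,"dy": -26,"dz": 0,"twist": -61},{"claw": 0,"dx": 31,"dy": -26,"dz": 0,"twist": -61},{"claw": 0,"dx": 31,"dy": -26,"dz": 0,"twist": -61}])

```text
time_s: 9.18
position: [0.516, 0.3097, 0.2682]
tcp_rot: [[-0.48, 0.877, -0.005], [0.877, 0.48, -0.007], [-0.004, -0.008, -1.0]]
force: [0.9, 0.4, -0.3]
opening: 0.002
```

```bash
cat > sb.py <<'E'
from h import *
import sys
a=np.radians(32);C=np.array([.4535,.3497,0]);xm=np.array([np.cos(a),np.sin(a),0]);ym=np.array([-xm[1],xm[0],0])
s=bot.read_state();p=s['position'];R=s['tcp_rot'];d=p-C
print('t',s['time_s'],'p',p.round(4),'X %.1f Y %.1f z %.1f'%(d@xm*1e3,d@ym*1e3,p[2]*1e3),'ang %.2f'%np.degrees(np.arctan2(R[1,1],R[0,1])),'F X,Y,z',round(s['force']@xm,1),round(s['force']@ym,1),s['force'][2].round(1),'qv',abs(s['qvel']).max().round(1),'J6',s['joint_positions'][5].round(1))
def to(S,L,Z):
    v=C+xm*S/1e3+ym*L/1e3;v[2]=Z/1e3;v=v-p;return (R.T@v*100).round(2)
for q in sys.argv[1:]:
    S,L,Z=map(float,q.split(','));print(q,'->dx dy dz',to(S,L,Z))
E
python3 sb.py 60,0,250
```

```text
t 9.1833 p [0.516  0.3097 0.2682] X 31.8 Y -67.0 z 268.2 ang 28.69 F X,Y,z 1.0 -0.1 -0.3 qv 48.1 J6 -98.1
60,0,250 ->dx dy dz [6.86 2.45 1.78]
```

arm_command(plan=[{"claw": 0,"dx": 4,"dy": 1.5,"dz": 1,"twist": -3},{"claw": 0,"dx": 6.9,"dy": 2.4,"dz": 1.8,"twist": -3.3},{"claw": 0,"dx": 6.9,"dy": 2.4,"dz": 1.8,"twist": -3.3},{"claw": 0,"dx": 6.9,"dy": 2.4,"dz": 1.8,"twist": -3.3},{"claw": 0,"dx": 6.9,"dy": 2.4,"dz": 1.8,"twist": -3.3}])

```text
time_s: 9.6
position: [0.5025, 0.3811, 0.2488]
tcp_rot: [[-0.531, 0.848, -0.008], [0.848, 0.531, -0.009], [-0.004, -0.011, -1.0]]
force: [0.2, 0.6, 0.3]
opening: 0.004
```

```bash
python3 sb.py; python3 w.py w8
```

```text
t 9.6 p [0.5025 0.3811 0.2488] X 58.2 Y 0.7 z 248.8 ang 32.05 F X,Y,z 0.5 0.4 0.3 qv 1.7 J6 -94.8
9.6 [0.50245079 0.38114519 0.24883967] [[-0.531  0.848 -0.008]
 [ 0.848  0.531 -0.009]
 [-0.004 -0.011 -1.   ]] [-1.74 -0.83 -0.46  0.1  -0.06  0.08] [0.2 0.6 0.3]
```

View pics/w8b.png

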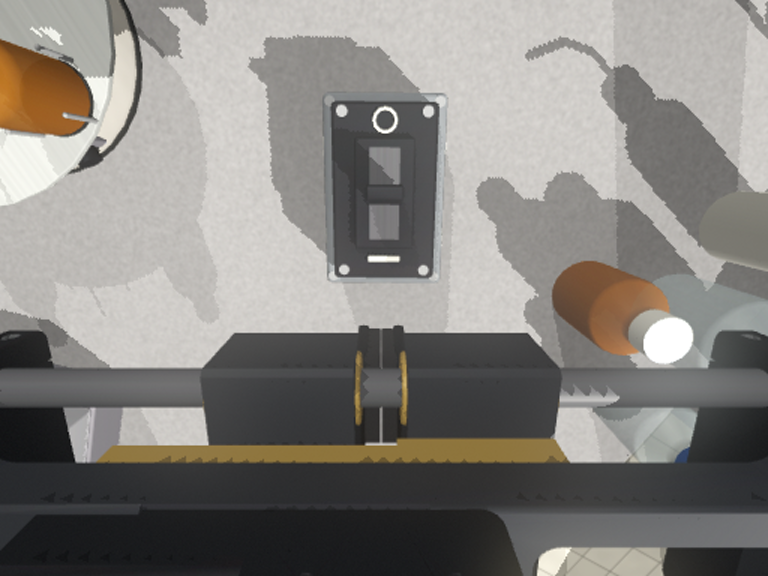

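Run:
```python
from h import *
z=np.load('w8.npz');cam=(z['arr_0'],z['arr_1'],z['arr_2'])
a=np.radians(32);C=np.array([.4535,.3497,0]);xm=np.array([np.cos(a),np.sin(a),0]);ym=np.array([-xm[1],xm[0],0])
for n,u,h in [('ring',(385,120),.1),('bar',(383.5,258.5),.1),('s1',(341.5,111),.099),('s2',(428,111),.099),('s3',(344,270),.099),('s4',(423.5,270),.099),('slot',(385,193),.1),('levertop edge hi',(385,186),.146),('lo',(385,203),.146),('base corner',(327,97),.07),('bc2',(446,97),.07),('b3',(330,281),.07),('b4',(439,281),.07)]:
    p=toz(0,np.array(u)/1.5,h,cam)-C;print(n,(p@xm*1e3).round(1),(p@ym*1e3).round(1))
im=cv2.imread('pics/w8.png');cv2.imwrite('pics/w8c.png',cv2.resize(im[55:195,205:310],None,fx=5,fy=5,interpolation=cv2.INTER_CUBIC))
```

```text
ring -51.3 3.3
bar 47.6 2.6
s1 -57.3 -27.2
s2 -57.3 33.4
s3 56.8 -27.9
s4 56.7 33.4
slot -1.2 3.5
levertop edge hi -7.3 3.2
lo 3.1 3.2
base corner -71.3 -40.6
bc2 -71.3 49.8
b3 72.9 -42.6
b4 72.8 49.8
```

View pics/w8c.png

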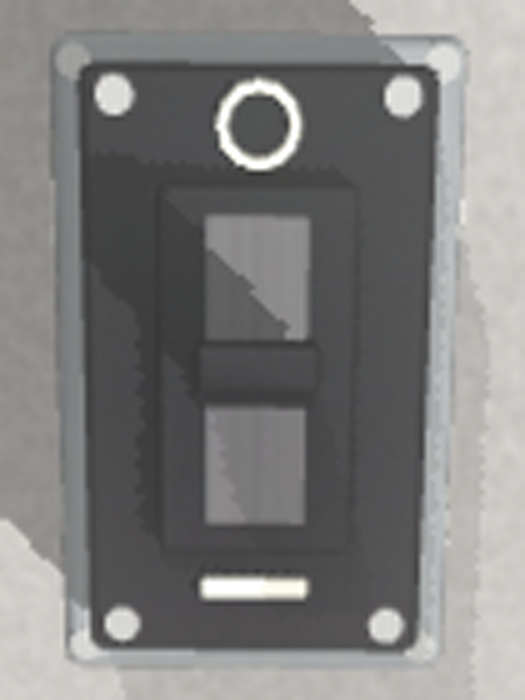

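arm_command(plan=[{"claw": 0,"dx": 0.1,"dy": -3.0,"dz": 2,"twist": 0},{"claw": 0,"dx": 0.1,"dy": -3.0,"dz": 6,"twist": 0},{"claw": 0,"dx": 0.1,"dy": -3.0,"dz": 10,"twist": 0},{"claw": 0,"dx": 0.1,"dy": -3.0,"dz": 12.5,"twist": 0},{"claw": 0,"dx": 0.1,"dy": -3.0,"dz": 13.0,"twist": 0},{"claw": 0,"dx": 0.1,"dy": -3.0,"dz": 13.0,"twist": 0}])

```text
time_s: 10.15
position: [0.4758, 0.3626, 0.1183]
tcp_rot: [[-0.528, 0.849, -0.01], [0.849, 0.528, -0.01], [-0.003, -0.014, -1.0]]
force: [0.7, -0.7, -0.0]
opening: 0.006
```

```bash
python3 sb.py 0,2,119
```

```text
t 10.15 p [0.4758 0.3626 0.1183] X 25.8 Y -0.9 z 118.3 ang 31.84 F X,Y,z 0.2 -1.0 -0.0 qv 3.2 J6 -94.9
0,2,119 ->dx dy dz [ 0.28 -2.58 -0.03]
```

arm_command(plan=[{"claw": 0,"dx": 0.2,"dy": -0.6,"dz": 0,"twist": 0},{"claw": 0,"dx": 0.2,"dy": -1.1,"dz": 0,"twist": 0},{"claw": 0,"dx": 0.2,"dy": -1.6,"dz": 0,"twist": 0},{"claw": 0,"dx": 0.2,"dy": -2.1,"dz": 0,"twist": 0},{"claw": 0,"dx": 0.2,"dy": -2.5,"dz": 0,"twist": 0},{"claw": 0,"dx": 0.2,"dy": -2.8,"dz": 0,"twist": 0}])

```text
time_s: 10.65
position: [0.4541, 0.3511, 0.1211]
tcp_rot: [[-0.527, 0.85, -0.001], [0.85, 0.527, -0.006], [-0.004, -0.004, -1.0]]
force: [4.6, 3.5, -0.2]
opening: 0.006
```

```bash
python3 sb.py
```

```text
t 10.65 p [0.4541 0.3511 0.1211] X 1.3 Y 0.8 z 121.1 ang 31.83 F X,Y,z 5.8 0.6 -0.2 qv 4.8 J6 -94.9
```

arm_command(plan=[{"claw": 0,"dx": 0,"dy": -0.3,"dz": 0.1,"twist": 0},{"claw": 0,"dx": 0,"dy": -0.6,"dz": 0.1,"twist": 0},{"claw": 0,"dx": 0,"dy": -0.8,"dz": 0.1,"twist": 0},{"claw": 0,"dx": 0,"dy": -0.8,"dz": 0.1,"twist": 0}])

```text
time_s: 10.98
position: [0.4508, 0.3487, 0.122]
tcp_rot: [[-0.527, 0.85, 0.008], [0.85, 0.527, -0.001], [-0.005, 0.006, -1.0]]
force: [5.7, 3.9, 0.3]
opening: 0.008
```

```bash
python3 sb.py
```

```text
t 10.9833 p [0.4508 0.3487 0.122 ] X -2.8 Y 0.6 z 122.0 ang 31.82 F X,Y,z 7.0 0.3 0.3 qv 0.7 J6 -95.0
```

arm_command(plan=[{"claw": 0,"dx": 0,"dy": -0.5,"dz": 0.2,"twist": 0},{"claw": 0,"dx": 0,"dy": -0.8,"dz": 0.2,"twist": 0},{"claw": 0,"dx": 0,"dy": -0.9,"dz": 0.2,"twist": 0}])

```text
time_s: 11.23
position: [0.4501, 0.3481, 0.1229]
tcp_rot: [[-0.526, 0.85, 0.025], [0.85, 0.526, 0.009], [-0.005, 0.026, -1.0]]
force: [10.8, 8.2, -0.5]
opening: 0.003
```

```bash
python3 sb.py
```

```text
t 11.2333 p [0.4501 0.3481 0.1229] X -3.7 Y 0.4 z 122.9 ang 31.77 F X,Y,z 13.5 1.2 -0.5 qv 1.0 J6 -95.1
```

arm_command(plan=[{"claw": 0,"dx": 0,"dy": 1.5,"dz": 0,"twist": 0},{"claw": 0,"dx": 0,"dy": 3,"dz": 0,"twist": 0},{"claw": 0,"dx": 0,"dy": 4,"dz": -3,"twist": 0},{"claw": 0,"dx": 0,"dy": 6,"dz": -7,"twist": 0},{"claw": 0,"dx": 0,"dy": 6.2,"dz": -11,"twist": 0},{"claw": 0,"dx": 0,"dy": 6.2,"dz": -12.7,"twist": 0},{"claw": 0,"dx": 0,"dy": 6.2,"dz": -12.7,"twist": 0},{"claw": 0,"dx": 0,"dy": 6.2,"dz": -12.7,"twist": 0}])

```text
time_s: 11.9
position: [0.4985, 0.3791, 0.2525]
tcp_rot: [[-0.527, 0.85, 0.024], [0.85, 0.527, 0.009], [-0.005, 0.026, -1.0]]
force: [-0.8, -0.3, -1.0]
opening: 0.004
```

```bash
python3 sb.py; python3 w.py w9
python3 - <<'E'
from h import *
z=np.load('w9.npz');cam=(z['arr_0'],z['arr_1'],z['arr_2'])
a=np.radians(32);C=np.array([.4525,.3515,0]);xm=np.array([np.cos(a),np.sin(a),0])
im=cv2.imread('pics/w9.png');cv2.imwrite('pics/w9c.png',cv2.resize(im[55:195,205:310],None,fx=5,fy=5,interpolation=cv2.INTER_CUBIC))
for th in (-.6,-.5,-.4,0):
    uv=proj(0,C+xm*.052*np.sin(th)+[0,0,.094+.052*np.cos(th)],cam);print(th,((uv+.4-[205,55])*5).round())
E
```

```text
t 11.9 p [0.4985 0.3791 0.2525] X 53.8 Y 1.0 z 252.5 ang 31.78 F X,Y,z -0.8 0.2 -1.0 qv 3.1 J6 -94.6
11.9 [0.49854285 0.37906059 0.25254705] [[-0.527  0.85   0.024]
 [ 0.85   0.527  0.009]
 [-0.005  0.026 -1.   ]] [-0.24  2.38  3.08  0.09 -0.61  0.04] [-0.8 -0.3 -1. ]
-0.6 [[252. 228.]]
-0.5 [[252. 252.]]
-0.4 [[252. 278.]]
0 [[252. 390.]]
```

View pics/w9c.png

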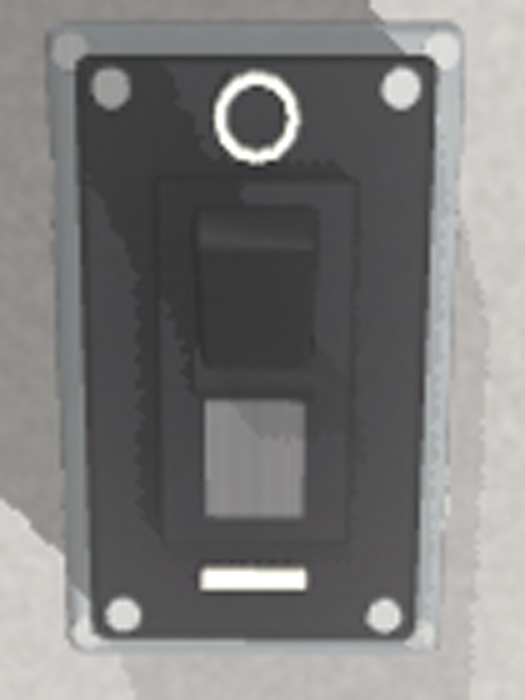

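arm_command(plan=[{"claw": 0,"dx": 0.1,"dy": -4,"dz": 0,"twist": 0},{"claw": 0,"dx": 0.1,"dy": -8,"dz": 0,"twist": 0},{"claw": 0,"dx": 0.1,"dy": -11.4,"dz": 1,"twist": 0},{"claw": 0,"dx": 0.1,"dy": -11.4,"dz": 5,"twist": 0},{"claw": 0,"dx": 0.1,"dy": -11.4,"dz": 9,"twist": 0},{"claw": 0,"dx": 0.1,"dy": -11.4,"dz": 12.5,"twist": 0},{"claw": 0,"dx": 0.1,"dy": -11.4,"dz": 13,"twist": 0},{"claw": 0,"dx": 0.1,"dy": -11.4,"dz": 13,"twist": 0}])

```text
time_s: 12.62
position: [0.3997, 0.3186, 0.1151]
tcp_rot: [[-0.527, 0.85, 0.012], [0.85, 0.527, 0.003], [-0.004, 0.012, -1.0]]
force: [1.2, 0.4, -0.0]
opening: 0.002
```

```bash
python3 sb.py 0,2,118
```

```text
t 12.6167 p [0.3997 0.3186 0.1151] X -62.1 Y 2.2 z 115.1 ang 31.77 F X,Y,z 1.2 -0.3 -0.0 qv 3.8 J6 -95.5
0,2,118 ->dx dy dz [ 0.01  6.21 -0.22]
```

arm_command(plan=[{"claw": 0,"dx": 0,"dy": 1.5,"dz": -0.3,"twist": 0},{"claw": 0,"dx": 0,"dy": 2.5,"dz": -0.3,"twist": 0},{"claw": 0,"dx": 0,"dy": 3.2,"dz": -0.3,"twist": 0},{"claw": 0,"dx": 0,"dy": 3.9,"dz": -0.3,"twist": 0},{"claw": 0,"dx": 0,"dy": 4.6,"dz": -0.3,"twist": 0},{"claw": 0,"dx": 0,"dy": 5.2,"dz": -0.3,"twist": 0},{"claw": 0,"dx": 0,"dy": 5.8,"dz": -0.3,"twist": 0},{"claw": 0,"dx": 0,"dy": 6.2,"dz": -0.3,"twist": 0}])

```text
time_s: 13.28
position: [0.4511, 0.3506, 0.119]
tcp_rot: [[-0.527, 0.85, 0.008], [0.85, 0.527, 0.001], [-0.004, 0.008, -1.0]]
force: [-4.4, -3.6, -0.3]
opening: 0.008
```

```bash
python3 sb.py
```

```text
t 13.2833 p [0.4511 0.3506 0.119 ] X -1.6 Y 2.1 z 119.0 ang 31.79 F X,Y,z -5.6 -0.7 -0.3 qv 6.0 J6 -94.9
```

arm_command(plan=[{"claw": 0,"dx": 0,"dy": 0.3,"dz": 0,"twist": 0},{"claw": 0,"dx": 0,"dy": 0.6,"dz": 0,"twist": 0},{"claw": 0,"dx": 0,"dy": 0.9,"dz": 0,"twist": 0},{"claw": 0,"dx": 0,"dy": 1.0,"dz": 0,"twist": 0}])

```text
time_s: 13.62
position: [0.4538, 0.3525, 0.1185]
tcp_rot: [[-0.528, 0.849, -0.005], [0.849, 0.528, -0.008], [-0.004, -0.009, -1.0]]
force: [-11.3, -8.7, 7.7]
opening: 0.003
```

```bash
python3 sb.py
```

```text
t 13.6167 p [0.4538 0.3525 0.1185] X 1.8 Y 2.3 z 118.5 ang 31.85 F X,Y,z -14.2 -1.4 7.7 qv 1.4 J6 -94.8
```

arm_command(plan=[{"claw": 0,"dx": 0,"dy": -1.5,"dz": 0,"twist": 0},{"claw": 0,"dx": 0,"dy": -2.5,"dz": -1,"twist": 0},{"claw": 0,"dx": 0,"dy": -2.5,"dz": -5,"twist": 0},{"claw": 0,"dx": 0,"dy": -2,"dz": -9,"twist": 0},{"claw": 0,"dx": 0,"dy": -1,"dz": -13,"twist": 0},{"claw": 0,"dx": 0,"dy": 3,"dz": -13,"twist": 0},{"claw": 0,"dx": 0,"dy": 5.5,"dz": -13,"twist": 0},{"claw": 0,"dx": 0,"dy": 5.5,"dz": -13,"twist": 0}])

```text
time_s: 14.28
position: [0.508, 0.3859, 0.2509]
tcp_rot: [[-0.527, 0.85, 0.007], [0.85, 0.527, -0.001], [-0.005, 0.005, -1.0]]
force: [0.5, 1.0, -0.4]
opening: 0.006
```

```bash
python3 sb.py; python3 w.py w10
python3 - <<'E'
from h import *
z=np.load('w10.npz');cam=(z['arr_0'],z['arr_1'],z['arr_2'])
a=np.radians(32);C=np.array([.4525,.3515,0]);xm=np.array([np.cos(a),np.sin(a),0])
im=cv2.imread('pics/w10.png');cv2.imwrite('pics/w10c.png',cv2.resize(im[55:195,205:310],None,fx=5,fy=5,interpolation=cv2.INTER_CUBIC))
for th in (.6,.5,.4,0):
    uv=proj(0,C+xm*.052*np.sin(th)+[0,0,.094+.052*np.cos(th)],cam);print(th,((uv+.4-[205,55])*5).round())
for n in('top','side'):
    cv2.imwrite(f'pics/{n}10.png',bot.capture(n)[:,:,::-1])
E
```

```text
t 14.2833 p [0.508  0.3859 0.2509] X 65.4 Y 1.9 z 250.9 ang 31.83 F X,Y,z 1.0 0.5 -0.4 qv 7.5 J6 -94.4
14.2833 [0.50798644 0.38593703 0.25092499] [[-0.527  0.85   0.007]
 [ 0.85   0.527 -0.001]
 [-0.005  0.005 -1.   ]] [-0.   -1.11  7.45 -0.29  2.45 -0.29] [ 0.5  1.  -0.4]
0.6 [[248. 488.]]
0.5 [[248. 468.]]
0.4 [[248. 445.]]
0 [[248. 338.]]
```

View pics/w10c.png

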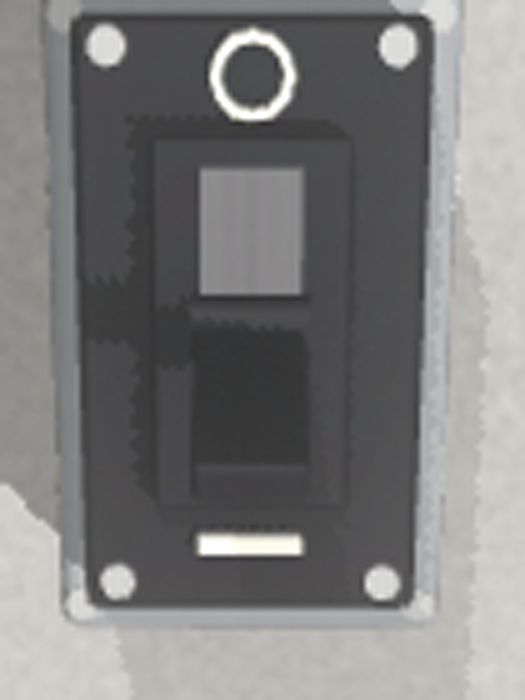

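View pics/top10.png

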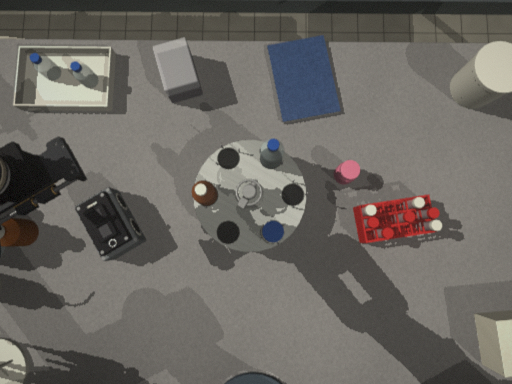

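```bash
python3 sb.py; python3 w.py w11
cat > fit.py <<'E'
from h import *
# fit camera-plane offset using ring/bar, then lever angle
def f(n,ring,bar,edges):
    z=np.load(n+'.npz');cam=(z['arr_0'],z['arr_1'],z['arr_2'])
    q=lambda x,y:(205+x/5-.4,55+y/5-.4)
    r=toz(0,q(*ring),.0995,cam);b=toz(0,q(*bar),.0995,cam);C=(r+b)/2;C[2]=0;xm=(b-r);L=np.linalg.norm(xm);xm/=L
    print(n,'C',C.round(4),L)
    for th in (-.6,-.55,-.5,.5,.55,.6):
        tip=C+xm*.052*np.sin(th)+[0,0,.094+.052*np.cos(th)];u=np.array([np.cos(th),0,-np.sin(th)])
        nx=xm*np.cos(th)+np.array([0,0,-np.sin(th)])
        uv=proj(0,np.array([tip+nx*.005,tip-nx*.005]),cam);print(th,((uv+.4-[205,55])*5).round(1)[:,1])
f('w9',(257,117),(254,578),None)
f('w10',(253,75),(250,544),None)
E
python3 fit.py
python3 - <<'E'
import cv2
im=cv2.imread('pics/w11.png');cv2.imwrite('pics/w11c.png',cv2.resize(im[55:195,205:310],None,fx=5,fy=5,interpolation=cv2.INTER_CUBIC))
E
```

```text
t 14.4333 p [0.5013 0.3827 0.248 ] X 58.0 Y 2.6 z 248.0 ang 31.85 F X,Y,z -0.8 0.3 0.4 qv 1.9 J6 -94.4
14.4333 [0.50130608 0.38268138 0.24800924] [[-0.528  0.849 -0.005]
 [ 0.849  0.528 -0.007]
 [-0.004 -0.008 -1.   ]] [ 0.01 -0.4   1.94 -0.04  0.27  0.07] [-0.8 -0.1  0.4]
w9 C [0.4499 0.3507 0.    ] 0.09921148554806064
-0.6 [235.7 190.5]
-0.55 [248.6 201.6]
-0.5 [261.8 213.2]
0.5 [520.8 480.8]
0.55 [529.8 492. ]
0.6 [538.2 502.7]
w10 C [0.4501 0.3508 0.    ] 0.09923965869405223
-0.6 [184.6 140.4]
-0.55 [197.3 151.1]
-0.5 [210.5 162.4]
0.5 [476.5 434.3]
0.55 [486.2 446.1]
0.6 [495.2 457.3]
```

View pics/w11c.png

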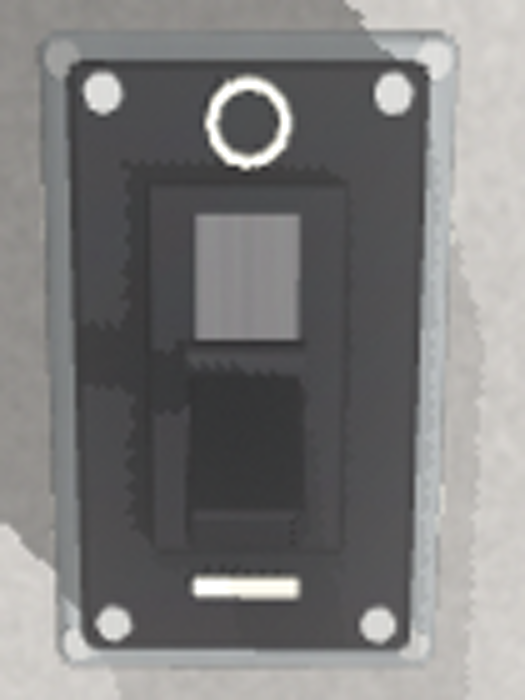

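```bash
sed -i '/^f(/d' fit.py; echo "f('w11',(252,72),(249,543),None)">>fit.py; python3 fit.py
```

```text
w11 C [0.4414 0.3462 0.    ] 0.0989359409478751
-0.6 [177.7 133.8]
-0.55 [190.5 144.4]
-0.5 [203.6 155.7]
0.5 [472.8 429.6]
0.55 [482.6 441.6]
0.6 [491.9 453.1]
```

Run:
```python
import cv2
t=cv2.imread('pics/top10.png');cv2.imwrite('pics/c10.png',cv2.resize(t[130:260,185:315],None,fx=4.5,fy=4.5,interpolation=cv2.INTER_CUBIC))
```

```text
(no output)
```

View pics/c10.png

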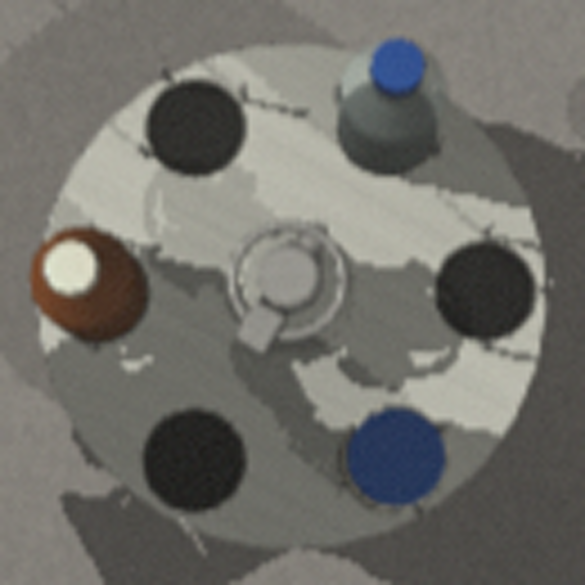

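View pics/side10.png

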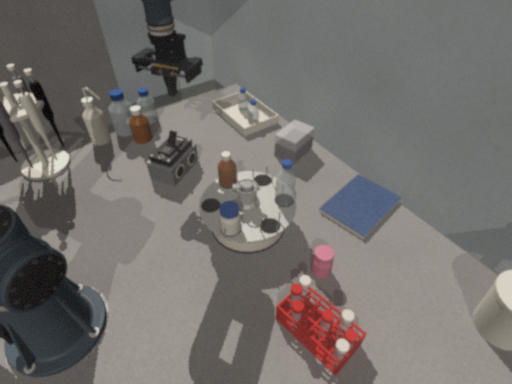

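The pictures show the ring lying round the shaft with the pin home, and the lever at ON. The bottles and rack are unmoved and the arm is clear, so I'm handing in.

```bash
python3 -c "
from rig import bot
print(bot.hand_in())"
```

```text
the job is handed in; nothing more can be done
None
```

I did the whole job in the order you asked and handed it in at about 14.5 s of robot time; no verdict was reported.

- **Linchpin:** I pushed it to a hard stop at about 14 N. The wrist view put the head's rear face 37.7 mm behind the shaft's centre line and the tip 32.7 mm beyond it (38.5 and 32 expected).
- **Ring:** I swung it along its arc over the shaft end and pressed it until it would not go further, at 15.6 N. Later views show it lying level round the shaft.
- **Breaker:** I pushed the lever to its OFF stop at 13.5 N, checked it by camera, then threw it to its ON stop at 14.2 N. The stop positions fit ±0.6 rad. Some of the wrist-image estimates came out slightly lower, at about 0.56 to 0.585 rad. I put that down to calibration error and relied on the hard stops.
- **Everything else:** In the last top and side pictures the bottles, jar, rack and pink look-alike stand where they were. The arm was clear of everything, and the wrist force never read above about 20 N.

The wrist camera and the fixed cameras disagreed by about 3 mm on the mixer's position. I used a value between them, and where the fingers touched agreed with it.

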